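# Gauge a glass plate and show its notched end to the label reader

## Robot

A 6-joint arm with a two-finger parallel gripper is mounted at the origin on the work surface. World frame = base frame: x ahead of the robot, y to its left, z up, the work surface at z = 0. Lengths are in m, angles in degrees, forces in N, time in s.
With the tool pointing down it reaches from about 0.4 to 0.825 m from the base axis. Payload 7 kg.
Tool frame: the origin (TCP) lies midway between the tips of the shut fingers; the grasp point (between the pads) lies 19 mm behind it; z points along the fingers, y is the line along which they close (so a half turn about z gives the same grasp; the last joint's range is limited). The gripper opens to 88 mm and grips with 3 to 60 N. Pads are 19 mm wide; open, the fingers measure 130 mm over their backs; the gripper's body (78 mm by 193 mm) begins 47 mm behind the grasp point.
Start: joints at [-56.201, 20.546, 0.682, 0, -70.136, -16.507], TCP at [0.201, -0.644, 0.227] pointing down, gripper open.
Joint ranges: [-176.03, 176.03], [-82.01, 121.73], [-58.28, 71.71], [-173.87, 95.51], [-174.79, -0.11], [-173.66, 173.66]. Speed limits (degrees/s): [136.94, 136.94, 172.46, 180, 180, 180].

## Interface

Orientations are given as a 3x3 rotation matrix whose columns are the frame's x, y, z axes.
In Python, from rig import robot gives the robot as it stands. Calls block until the motion is done:
- robot.goto(position, orientation): joint-space move of the TCP to a pose.
- robot.servo_line(position, ori=None, speed=0.15): straight line of the TCP; ori=None keeps the orientation; speed is the mean speed in m/s.
- robot.movej(angles): joint-space move.
- robot.move_gripper(opening): opening from 0.0 (shut) to 1.0 (fully open); the grip force is fixed at half the most; returns when the fingers have stopped.
- robot.dwell(seconds).
- robot.ik(position, orientation): joint angles nearest the present ones, or None.
- robot.grab_frame(name): name is "side" or "top" or "wrist"; returns (picture, depth): 480x640x3 uint8, red, green, blue; 480x640 float32, m along the optical axis (not along the pixel's ray), 0 where there is no reading.
- robot.camera_info(name): a dict with "vfov" (degrees; the focal length in pixels is half the picture's height over the tangent of half this angle, whatever the lens; pixels are square), "cx", "cy" (the principal point, pixels), "view" (4x4, takes a point from world to camera coordinates); the wrist camera has in their place "T_tool_cam" (4x4, takes a point from camera to tool coordinates, whose origin is the TCP and whose axes are the flange's). Camera axes: x right, y down, z forward; pixel columns grow to the right and rows downward; lengths in m; the calibration is good to about 2 mm. A picture is of the moment at which its call begins: read the wrist's pose just before it. camera_info takes no time and is no camera call.
A pose or a line that the arm cannot do raises robot.Unreachable and nothing moves.
- robot.job_done(): hands the job in; it is judged then, once.
Readings, each from a call of its own:
- robot.read_t(): time.
- robot.read_qpos(): joint angles.
- robot.read_qvel(): joint speeds.
- robot.read_effort(): joint torques, N m.
- robot.read_position(): TCP position.
- robot.read_tcp_rot(): TCP orientation.
- robot.read_force(): force on the tool from outside, world axes, zero at the start.
- robot.read_ft_torque(): the same for the moment, N m.
- robot.read_grip_width(): opening from 0.0 (shut) to 1.0 (fully open).
- robot.read_finger_force(): force on a finger pad.
Only numpy, scipy, OpenCV 4.12 (cv2) and the standard library are available. Lean on these libraries where they do the work, as an engineer would, in place of code of your own. Each camera call takes 0.05 s, during which the arm holds its last target. There are 200 camera calls.

## Task

Slide the gauge's orange-tabbed jaw gently shut on the sea-green glass plate lying in it until the plate is pressed between it and the opposite jaw and that springy jaw gives a few millimetres. Then find the label end of the plate, the frosted end with the small notch cut out of one corner, pick the plate up by the other end, and present it to the reader: level, label side up, notched end pointing at the reader's post, with the middle of the label at the reading point above the red cross. Finish still holding it there, in the air and still; leave everything else where it stands.

Things in the scene. Friction and masses are not known exactly. Their poses are not given: they have to be found in the camera images.
- plate: glass plate 110 x 36 x 8 mm, 60-110 g, sea-green, upper face frosted white over 30 mm at both ends. Lies loose and flat, label side up, on the gauge's bed, underside 40 mm above the table, within 5 deg of square to the jaws. Origin: centre of underside; x along the length to the notched (label) end, y across the width, z out of the label side. 9 x 9 mm notch at the +x, +y corner only
- notched_end (a point): centre of the label: middle of the frosted band at the notched end, on the plate's upper face, 40 mm from the plate's centre (axes as the plate)
- plain_end (a point): middle of the frosted band at the end without notch, on the upper face, 40 mm from the plate's centre: where to hold the plate. Here 25 mm beside either edge is free, and 28 mm below the plate's underside down to the gauge's foot
- gauge: bench gauge fixed at any yaw; round dark foot, radius 74 mm, 12 mm high. Origin: centre of foot's underside. Bed 24 mm (x) by 28 mm (y), top at 40 mm, carries the plate's middle, plate length along gauge x. Spring-backed steel anvil, face at y = -20 mm, top at 47 mm; its navy post ends at y = -52 mm. The moving jaw slides on a low bar on the +y side, closing towards -y. Jaws and bed lie within 12 mm of x = 0
- jaw (a joint): how far the moving jaw has slid shut, in m: at 0 its face is 62 mm from the anvil at rest. The 36 mm plate meets both jaw and anvil at about 0.026; the anvil's spring then yields till 0.034. Slides with about 0.6 N of friction, no spring, stays where it is left
- anvil (a joint): how far the spring-backed anvil (the opposite jaw) is pushed back by the plate, in m: 0 untouched, 0.008 at its stop; 0.8 N per mm. A proper measuring push of 3 to 5 N reads about 0.005
- jaw_tab (a point): middle of the top of the orange tab on the moving jaw, 70 mm above the table. The tab is 24 mm (gauge x) by 14 mm (gauge y) and 35 mm tall, and stands 40 mm behind the jaw's face. Axes as the gauge: +y opens, -y closes
- reader: label reader, fixed: white base plate 190 x 110 x 12 mm with a red cross, and a navy post with a head leaning over. Origin: on the table under the red cross; x points from the cross to the post. Post's near face at x = 97 mm, head at 55 to 130 mm along x and between z = 150 and 230 mm; base from x = -50 to 140 mm
- reading_point (a point): reading point in mid-air, 90 mm above the table, straight above the red cross: where the middle of the label is to be held (axes as the reader)
- amber_bottle: amber bottle, 68 mm across, 155 mm tall, bystander; origin at its foot
- amber_bottle_2: another amber bottle of the same kind, bystander
- flask: conical flask, 72 mm across, 110 mm tall, bystander; origin at its foot
- forceps: steel forceps, 130 mm long, 8 mm high, lying flat on the table, bystander
- spare_plate: spare plate of the same kind lying in a white tray, bystander: not to be touched
- spare_plate_2: second spare plate in the same tray, bystander

How it is judged (in metres and radians):
On the way, in this order (a step that is already met when the one before it is completed fails the run):
1. the moving jaw presses the plate against the anvil with more than 1 N, pushing the anvil's spring back over 1.5 mm (contact force between jaw and plate above 1 N and value of joint anvil above 0.0015 m), for 0.2 s.
2. the plate is lifted clear of the gauge in the fingers (z of plate in the frame of gauge above 0.055 m and contact force between the fingers and plate above 1 N), for 0.1 s.
At the end, for the whole second after the job is handed in: Fingers hold the plate over 45 mm from the label's middle, still, off reader and gauge, label up within 0.2 rad of level, notched end towards the post within 0.3 rad, label within 18 mm sideways and 20 mm in height of the reading point; bystanders moved under 30 mm (horizontal distance between notched_end and reading_point below 0.018 m and z of notched_end in the frame of reader between 0.07 and 0.11 m and angle between plate's own z axis and vertical below 0.2 rad and angle between the x axis of plate and the x axis of reader, either way round below 0.3 rad and x of plain_end in the frame of reader below -0.04 m and distance between the grasp point and notched_end above 0.045 m and contact force between the fingers and plate above 1 N and contact force between each of reader, gauge and plate below 0.1 N and linear speed of plate below 0.03 m/s and distance of each of amber_bottle, amber_bottle_2, flask, forceps, spare_plate, spare_plate_2 from where it was at the start of the episode below 0.03 m); the arm keeps its last pose, push and grip.
It fails at once if the jaw is slammed or forced on the plate (over 45 N) (contact force between jaw and plate above 45 N).
It fails at once if a bystander is moved more than 30 mm (distance of any of amber_bottle, amber_bottle_2, flask, forceps, spare_plate, spare_plate_2 from where it was at the start of the episode above 0.03 m).
It also fails if it takes over 58 s, if anything falls off the work surface, if the arm or the gripper's body presses on something with over 40 N, if the wrist force passes 120 N, or if a joint passes its speed limit or range.

## Working session

There is one attempt and no reset: what is moved stays moved. The work goes in short steps, each a Python script; the robot and the scene stay as the last script left them, time stands still between calls to the robot, and variables do not carry over. Pictures are saved under pics/ and viewed, at most 10 in all, crops included, and the job is handed in when it is done.

```bash
ls; mkdir -p pics
python3 - <<'E'
from rig import robot
import cv2,numpy as np
for n in ("top","side"):
    p,d=robot.grab_frame(n); cv2.imwrite(f"pics/{n}0.png",p[:,:,::-1]); np.savez(f"{n}0.npz",p=p,d=d)
    print(n,robot.camera_info(n))
print(robot.camera_info("wrist"),robot.read_t(),robot.read_force(),robot.read_tcp_rot())
E
```

```text
pics
top {'vfov': 57.256063549428816, 'cx': 317.0491742263703, 'cy': 242.71311424100176, 'view': array([[-0.02377673, -0.99969942, -0.00597722,  0.12081197],
       [-0.99781792,  0.02409951, -0.0614704 ,  0.55151606],
       [ 0.06159597,  0.00450261, -0.99809101,  0.95152116],
       [ 0.        ,  0.        ,  0.        ,  1.        ]])}
side {'vfov': 42.249040676338396, 'cx': 315.6347641374089, 'cy': 243.20184673573706, 'view': array([[-0.80555412, -0.59245991, -0.00859124,  0.52172257],
       [-0.29716146,  0.4165028 , -0.85919758,  0.20820707],
       [ 0.5126184 , -0.68957717, -0.51157179,  1.02008579],
       [ 0.        ,  0.        ,  0.        ,  1.        ]])}
{'vfov': 69.50106599117488, 'cx': 320.37291316983044, 'cy': 238.7360922374397, 'T_tool_cam': array([[ 6.99532960e-05, -9.57642526e-01, -2.87959698e-01,
         7.57604023e-02],
       [ 9.99999997e-01,  7.11825966e-05,  6.20161159e-06,
        -6.15233992e-04],
       [ 1.45587920e-05, -2.87959697e-01,  9.57642529e-01,
        -1.57714063e-01],
       [ 0.00000000e+00,  0.00000000e+00,  0.00000000e+00,
         1.00000000e+00]])} 0.1 [-0.24958227 -0.13413756 -0.19638993] [[-9.54845150e-01 -2.97103388e-01 -5.61893980e-04]
 [-2.97103887e-01  9.54844215e-01  1.34391008e-03]
 [ 1.37240978e-04  1.45016691e-03 -9.99998939e-01]]
```

View pics/top0.png

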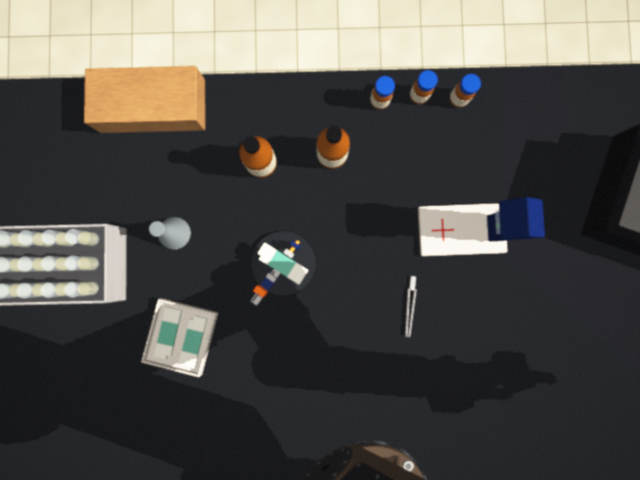

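View pics/side0.png

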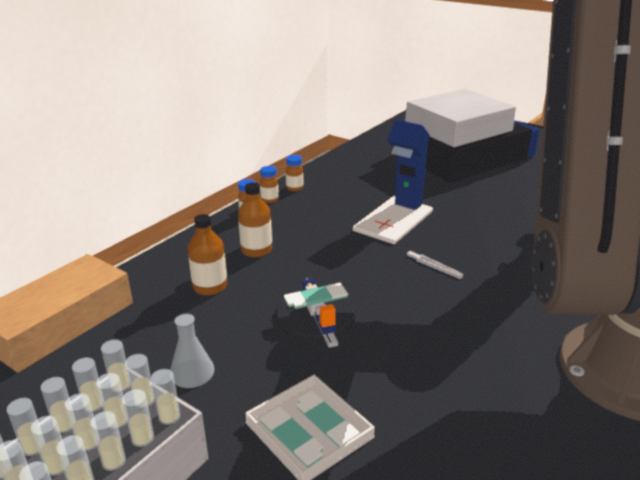

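The top view shows the gauge near (283,263), with the plate running from (262,250) to (308,278). The orange tab is at (262,289), the navy anvil post at (297,243), and the red cross at (443,230) with the reader's post to its right. The side view confirms this layout, with the tab at (327,317). Next I measure these points from both views.

```bash
cat > h.py <<'E'
from rig import robot
import cv2,numpy as np
def cam(n):
    i=robot.camera_info(n); f=240/np.tan(np.radians(i["vfov"]/2))
    if n=="wrist":
        T=np.eye(4);T[:3,:3]=robot.read_tcp_rot();T[:3,3]=robot.read_position(); T=T@i["T_tool_cam"]
    else: T=np.linalg.inv(i["view"])
    return f,i["cx"],i["cy"],T
def ray(c,uv):
    f,cx,cy,T=c; d=T[:3,:3]@np.array([(uv[0]-cx)/f,(uv[1]-cy)/f,1]); return T[:3,3],d
def onz(c,uv,z):
    o,d=ray(c,uv); return o+d*(z-o[2])/d[2]
def tri(c1,u1,c2,u2):
    o1,d1=ray(c1,u1);o2,d2=ray(c2,u2)
    s=np.linalg.lstsq(np.c_[d1,-d2],o2-o1,rcond=None)[0]
    a,b=o1+d1*s[0],o2+d2*s[1]; return (a+b)/2,np.linalg.norm(a-b)
def mask(p,lo,hi,k=0):
    m=cv2.inRange(cv2.cvtColor(p,cv2.COLOR_RGB2HSV),lo,hi)
    return m
def blobs(m,amin=15):
    n,l,s,c=cv2.connectedComponentsWithStats(m)
    return [(c[i].round(1),s[i,4],l==i) for i in range(1,n) if s[i,4]>=amin]
ORANGE=((5,200,150),(14,255,255)); GREEN=((65,60,60),(90,255,255)); RED=((0,120,80),(4,255,255))
def yawR(a): # tool down, tool y axis at world angle a(rad)
    y=np.array([np.cos(a),np.sin(a),0]); z=np.array([0,0,-1.]); return np.c_[np.cross(y,z),y,z]
E
python3 - <<'E'
from h import *
for n in ("top","side"):
    p=np.load(n+"0.npz")["p"]
    for k,c in (("O",ORANGE),("G",GREEN),("R",RED)):
        for b in blobs(mask(p,*c)): print(n,k,b[0],b[1])
ct,cs=cam("top"),cam("side")
print("tab",onz(ct,(262,287),.07),"cross",onz(ct,(443,230),.012),"post",onz(ct,(500,228),.012), "gaugeplate",onz(ct,(284,264),.048))
print(tri(ct,(262,287),cs,(327,309)))
for n,uv in (("b1",(262,170)),("b2",(333,160)),("fl",(178,236))): print(n,onz(ct,uv,0))
E
```

```text
top O [341.7 145.7] 228
top O [262.9 153.7] 326
top O [259.6 290.5] 79
top G [281.5 263. ] 395
top G [167.4 333.2] 351
top G [192.2 341.3] 346
top R [442.7 229.6] 50
side O [265.6 210.4] 23
side O [217.3 242.4] 32
side O [327.4 315.4] 274
side G [405.9 183.9] 22
side G [316.5 295.9] 422
side G [323.8 416.8] 610
side G [291.3 434.2] 661
tab [0.46183659 0.22355337 0.07      ] cross [ 0.57605809 -0.17209324  0.012     ] post [ 0.5774359  -0.29826486  0.012     ] gaugeplate [0.50868099 0.1788212  0.048     ]
(array([0.46007485, 0.22394934, 0.05985835]), np.float64(0.0033659860313546975))
b1 [0.72350256 0.22851996 0.        ]
b2 [0.74241156 0.06699045 0.        ]
fl [0.57799891 0.41997255 0.        ]
```

Run:
```python
from h import *
R=robot.read_tcp_rot(); print("yaw y",np.degrees(np.arctan2(R[1,1],R[0,1])))
for nm,p,angs in (("push",(.45,.23,.06),(47,-133)),("grasp",(.50,.19,.1),(137,-43)),("read",(.575,-.09,.07),(0,180))):
    for a in angs:
        q=robot.ik(p,yawR(np.radians(a))); print(nm,a,None if q is None else np.round(q,1))
robot.goto((.50,.19,.24),yawR(np.radians(137)))
c=cam("wrist"); p,d=robot.grab_frame("wrist"); np.savez("w1.npz",p=p,d=d,T=c[3]); cv2.imwrite("pics/w1.png",p[:,:,::-1]); print(robot.read_t())
```

```text
yaw y 107.28372740221418
push 47 None
push -133 [ 49.4  14.9 -32.7   0.  -42.4  -2.4]
grasp 137 [ 41.8  14.3 -26.6   0.  -49.1 -84.8]
grasp -43 [ 41.8  14.3 -26.6   0.  -49.1  95.2]
read 0 [ 10.3  20.3 -22.4   0.  -47.2 169.7]
read 180 [ 10.3  20.3 -22.4   0.  -47.2 -10.3]
3.2583
```

View pics/w1.png

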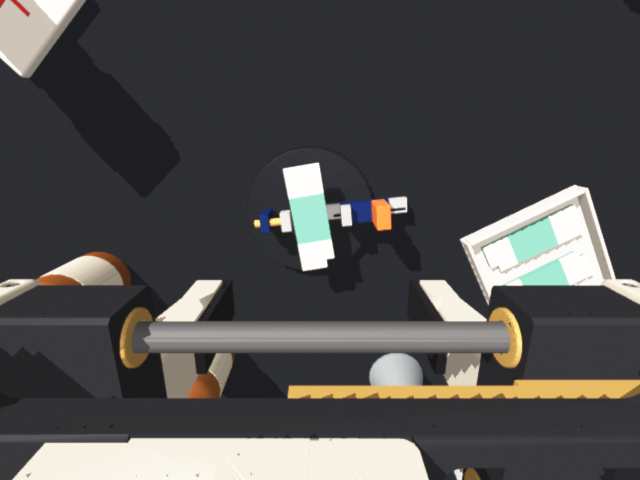

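The wrist view has the plate upright in the picture, with the plain end at the top (302,172). The notch is at the lower right (330,262), on the side away from the robot. The tab is at (382,214) and the anvil is on the left at (286,221). A second wrist view from the pushing hover will give heights.

```bash
cat >> h.py <<'E'
def feats(p,near):
    hsv=cv2.cvtColor(p,cv2.COLOR_RGB2HSV); out={}
    pick=lambda m: min(blobs(m,60),key=lambda b:np.linalg.norm(b[0]-near))
    o=pick(mask(p,*ORANGE)); out["o"]=o
    g=pick(mask(p,*GREEN)); out["g"]=cv2.minAreaRect(np.argwhere(g[2])[:,::-1].astype(np.float32))
    w=((hsv[...,1]<60)&(hsv[...,2]>190)).astype(np.uint8)|(g[2]).astype(np.uint8)
    w=cv2.morphologyEx(w,cv2.MORPH_OPEN,np.ones((7,7),np.uint8))
    n,l=cv2.connectedComponents(w); i=np.bincount(l[g[2]]).argmax()
    cnt=max(cv2.findContours((l==i).astype(np.uint8),0,1)[0],key=cv2.contourArea)
    out["p"]=cv2.minAreaRect(cnt); out["pa"]=cv2.contourArea(cnt)
    vals=hsv[...,2][o[2]]; t=cv2.threshold(vals.reshape(-1,1),0,255,cv2.THRESH_OTSU)[0]
    br=blobs((o[2]&(hsv[...,2]>t)).astype(np.uint8),40); dk=blobs((o[2]&(hsv[...,2]<=t)).astype(np.uint8),40)
    out["ob"]=[(b[0],b[1]) for b in br]; out["od"]=[(b[0],b[1]) for b in dk]; out["t"]=t
    return out
E
python3 - <<'E'
from h import *
robot.move_gripper(0); robot.goto((.45,.235,.2),yawR(np.radians(-133)))
c=cam("wrist"); p,d=robot.grab_frame("wrist"); np.savez("w2.npz",p=p,d=d,T=c[3]); cv2.imwrite("pics/w2.png",p[:,:,::-1])
z=np.load("w1.npz"); c1=(*c[:3],z["T"])
f1=feats(z["p"],(320,215))
print({k:v for k,v in f1.items() if k!="o"},f1["o"][:2])
u=[onz(c1,x,.048)[:2].round(4) for x in cv2.boxPoints(f1["p"])]; print("plate corners",u)
g=[onz(c1,x,.048)[:2].round(4) for x in cv2.boxPoints(f1["g"])]; print("green corners",g)
E
```

```text
Traceback (most recent call last):
  File "h.py", line 29, in feats
    o=pick(mask(p,*ORANGE)); out["o"]=o
  File "h.py", line 28, in <lambda>
    pick=lambda m: min(blobs(m,60),key=lambda b:np.linalg.norm(b[0]-near))
                   ~~~^^^^^^^^^^^^^^^^^^^^^^^^^^^^^^^^^^^^^^^^^^^^^^^^^^^^
ValueError: min() iterable argument is empty
```

View pics/w2.png

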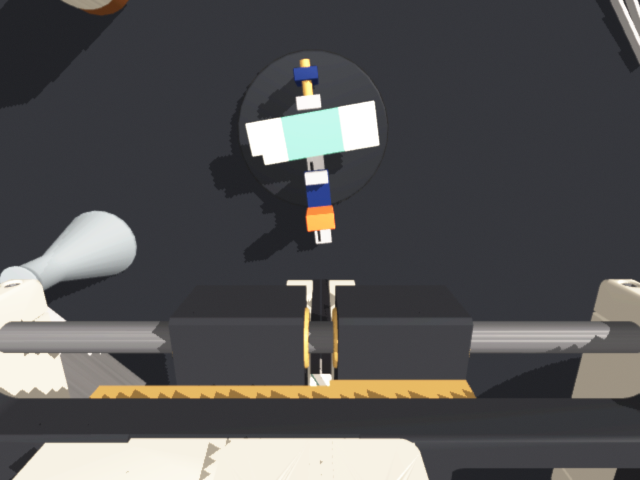

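The second view shows the plate with its notch at the left (256,155). The tab's top face is at (320,220) and the anvil at (308,102). The orange mask needs a wider hue range.

```bash
python3 - <<'E'
from h import *
z1,z2=np.load("w1.npz"),np.load("w2.npz")
for z,pts in ((z1,((378,210),(385,218),(382,206))),(z2,((320,220),(320,212)))):
    h=cv2.cvtColor(z["p"],cv2.COLOR_RGB2HSV); print([h[v,u] for u,v in pts])
E
sed -i 's/^ORANGE=((5,200,150)/ORANGE=((4,180,150)/; s/(14,255,255)); GREEN=((65,60,60)/(20,255,255)); GREEN=((65,60,60)/' h.py
python3 - <<'E'
from h import *
c=cam("wrist"); F=[];C=[]
for n,near in (("w1",(340,215)),("w2",(318,170))):
    z=np.load(n+".npz"); c1=(*c[:3],z["T"]); C.append(c1)
    f=feats(z["p"],np.array(near)); F.append(f)
    print(n,{k:v for k,v in f.items() if k!="o"},f["o"][:2])
    u=np.array([onz(c1,x,.048)[:2] for x in cv2.boxPoints(f["p"])])
    e=u[1]-u[0],u[2]-u[1]; L=[np.linalg.norm(x) for x in e]; ax=e[int(np.argmax(L))]
    print("plate c",u.mean(0).round(4),"dims",np.round(L,4),"ang",np.degrees(np.arctan2(ax[1],ax[0])))
print("plate tri",tri(C[0],F[0]["p"][0],C[1],F[1]["p"][0]))
print("green tri",tri(C[0],F[0]["g"][0],C[1],F[1]["g"][0]))
E
```

```text
[array([ 17, 169, 255], dtype=uint8), array([ 16, 172, 255], dtype=uint8), array([ 19, 163, 255], dtype=uint8)]
[array([ 20, 158, 255], dtype=uint8), array([ 13, 188, 250], dtype=uint8)]
w1 {'g': ((310.0943908691406, 218.6697998046875), (45.703556060791016, 36.550559997558594), 79.3803482055664), 'p': ((309.6020202636719, 216.5710906982422), (104.7009048461914, 36.494136810302734), 79.87532806396484), 'pa': 3498.0, 'ob': [(array([376.4, 209.6]), np.int32(157))], 'od': [], 't': 213.0} (array([378.1, 212.6]), np.int32(194))
plate c [0.5143 0.1863] dims [0.0363 0.1107] ang 57.201770693576144
w2 {'g': ((309.0235595703125, 112.12832641601562), (1.7864426374435425, 56.88515090942383), 79.59229278564453), 'p': ((314.2784729003906, 139.74496459960938), (57.6388053894043, 130.74452209472656), 79.99201965332031), 'pa': 5545.0, 'ob': [(array([319.4, 210.4]), np.int32(168))], 'od': [], 't': 218.0} (array([317.8, 212.1]), np.int32(197))
plate c [0.5098 0.1892] dims [0.1101 0.0474] ang -123.67073929685439
plate tri (array([0.51140292, 0.18641799, 0.0480104 ]), np.float64(0.005088895778174499))
green tri (array([0.52200754, 0.181573  , 0.04519721]), np.float64(0.018111833160707958))
```

```bash
sed -i 's/^ORANGE=.*; GREEN=((65,60,60),/ORANGE=((4,110,120),(24,255,255)); GREEN=((65,40,60),/; s/(90,255,255)); RED/(92,255,255)); RED/' h.py
python3 - <<'E'
from h import *
c=cam("wrist"); C=[];G=[]
for n,roi in (("w1",(240,150,420,285)),("w2",(230,50,395,250))):
    z=np.load(n+".npz"); C.append((*c[:3],z["T"])); x0,y0,x1,y1=roi
    p=z["p"][y0:y1,x0:x1]; cv2.imwrite(f"pics/{n}c.png",cv2.resize(p[:,:,::-1],None,fx=4 if n=="w1" else 3,fy=4 if n=="w1" else 3,interpolation=cv2.INTER_NEAREST))
    hsv=cv2.cvtColor(p,cv2.COLOR_RGB2HSV)
    m=cv2.morphologyEx(mask(p,*GREEN),cv2.MORPH_CLOSE,np.ones((3,3),np.uint8))
    b=max(blobs(m),key=lambda b:b[1]); r=cv2.minAreaRect(np.argwhere(b[2])[:,::-1].astype(np.float32)); G.append(np.add(r[0],(x0,y0))); print(n,"green",G[-1],r[1:])
    for b in blobs(mask(p,*ORANGE),30):
        r=cv2.minAreaRect(np.argwhere(b[2])[:,::-1].astype(np.float32)); print("orange",b[0]+(x0,y0),b[1],(cv2.boxPoints(r)+(x0,y0)).round(0).tolist())
print("green tri",tri(C[0],G[0],C[1],G[1]))
E
```

```text
w1 green [309.61142731 218.56661987] ((45.87367630004883, 37.003074645996094), 80.27242279052734)
orange [381.1 214.7] 550 [[371.0, 200.0], [390.0, 198.0], [392.0, 230.0], [373.0, 231.0]]
orange [273.6 222.3] 45 [[269.0, 218.0], [279.0, 218.0], [279.0, 225.0], [269.0, 225.0]]
w2 green [312.72499084 133.78562927] ((46.22255325317383, 57.05788803100586), 80.07376098632812)
orange [305.8  86.3] 73 [[301.0, 81.0], [311.0, 79.0], [313.0, 93.0], [303.0, 94.0]]
orange [319.9 218.2] 674 [[304.0, 208.0], [333.0, 205.0], [336.0, 229.0], [307.0, 232.0]]
green tri (array([0.51447507, 0.18607742, 0.04692537]), np.float64(0.00010753538253164413))
```

View pics/w1c.png

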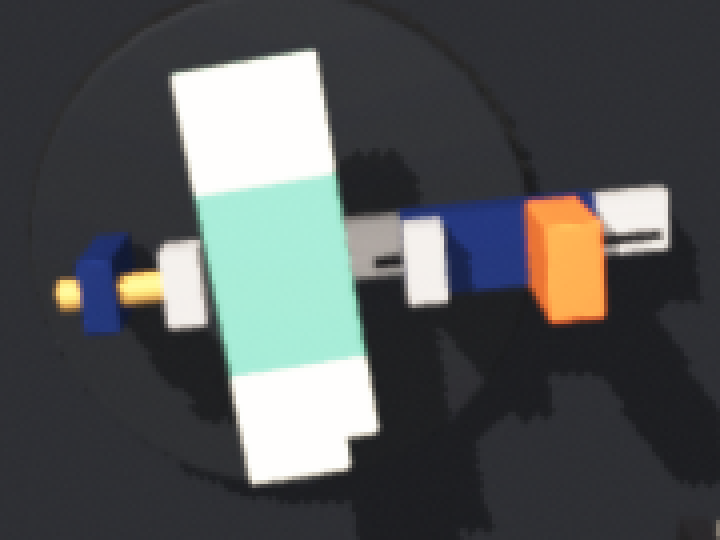

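View pics/w2c.png

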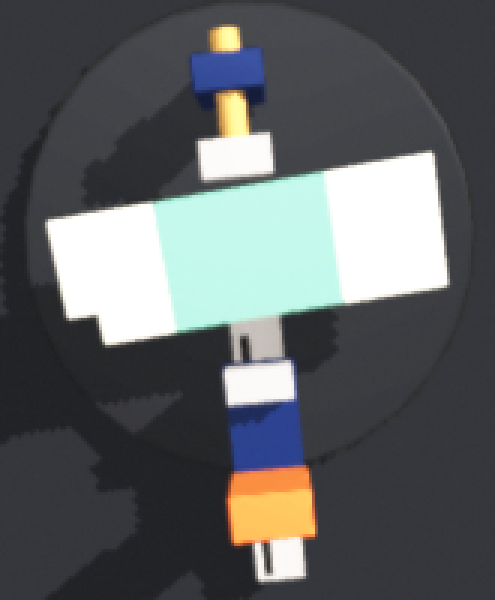

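In the close crops the tab's top face is centred at about (384.2,218.8) in w1 and (320.7,221.3) in w2. In w2 the anvil face edge is at about (309.5,109.2) and the jaw face edge at about (316.2,171.2). The notch is on the gauge's +x, +y corner.

Run:
```python
from h import *
c=cam("wrist"); C=[(*c[:3],np.load(n+".npz")["T"]) for n in ("w1","w2")]
tab,e=tri(C[0],(384.2,218.8),C[1],(320.7,221.3)); print("tab",tab,e)
an=onz(C[1],(309.5,109.2),.047); jw=onz(C[1],(316.2,171.2),.047)
an1=onz(C[0],(240+207/4,150+284/4),.047); jw1=onz(C[0],(240+405/4,150+262/4),.047)
for a,j in ((an,jw),(an1,jw1)):
    v=(j-a)[:2]; u=v/np.linalg.norm(v); print("anvil",a.round(4),"jaw",j.round(4),"gap",np.linalg.norm(v),"yang",np.degrees(np.arctan2(v[1],v[0])),"tab from jaw",(tab-j)[:2]@u, "lat",np.cross(u,(tab-j)[:2]))
p=np.load("top0.npz")["p"];ct=cam("top");h=cv2.cvtColor(p,cv2.COLOR_RGB2HSV)
m=((h[...,2]>150)&(h[...,1]<60)).astype(np.uint8); m[:,:400]=0;m[:190]=0;m[270:]=0
b=max(blobs(m),key=lambda b:b[1]); ys,xs=np.nonzero(b[2])
# base long edges: fit lines to top/bottom pixel per column
cols=range(425,485); P=lambda f:np.array([onz(ct,(u,f(ys[xs==u])),.012)[:2] for u in cols])
for f in (np.min,np.max):
    L=cv2.fitLine(P(f).astype(np.float32),cv2.DIST_HUBER,0,.01,.01).ravel(); print("edge ang",np.degrees(np.arctan2(L[1],L[0])),L[2:])
rm=max(blobs(mask(p,*RED)),key=lambda b:b[1]); r=np.argwhere(rm[2])[:,::-1]; print("cross",onz(ct,rm[0],.012),r.min(0),r.max(0))
```

```text
tab [0.45771694 0.23004484 0.07461562] 0.0016825069942962567
anvil [0.5307 0.1745 0.047 ] jaw [0.4893 0.2057 0.047 ] gap 0.05186274028460461 yang 142.9778954260939 tab from jaw 0.03987750215329329 lat -0.00043121268008487756
anvil [0.5299 0.1752 0.047 ] jaw [0.4883 0.2061 0.047 ] gap 0.05183262397839934 yang 143.4538139168925 tab from jaw 0.038812063746795716 lat -0.0010796214991893108
edge ang -89.09557 [ 0.63096017 -0.19990167]
edge ang -88.98524 [ 0.5218508  -0.18594785]
cross [ 0.57696325 -0.17146656  0.012     ] [432 220] [452 238]<stdin>:7: DeprecationWarning: Arrays of 2-dimensional vectors are deprecated. Use arrays of 3-dimensional vectors instead. (deprecated in NumPy 2.0)
```

The gauge y axis is at about 143.2° and the origin is near (0.5143, 0.1868), which matches the plate centre. The gap is about 52 mm, so the jaw is already about 10 mm shut. Next I push in small steps, watching the force.

```bash
cat >> h.py <<'E'
GA=np.radians(143.2); GU=np.array([np.cos(GA),np.sin(GA),0]); G0=np.array([.5143,.1868,0])
def gp(y,z,x=0): return G0+GU*y+np.array([GU[1],-GU[0],0])*x+np.array([0,0,z])
E
python3 - <<'E'
from h import *
R=yawR(GA-np.radians(270)); 
robot.goto(gp(.106,.2),R); robot.servo_line(gp(.106,.052),speed=.12); robot.dwell(.2)
f0=np.mean([robot.read_force() for _ in range(5)],0); print("f0",f0,robot.read_t())
robot.servo_line(gp(.092,.052),speed=.04)
y=.092
while y>.064:
    y-=.001; robot.servo_line(gp(y,.052),speed=.02)
    f=np.mean([robot.read_force() for _ in range(3)],0)-f0
    print(round(y,4),(f@GU).round(2),f.round(2),round(robot.read_t(),2))
    if f@GU>4.2: break
robot.dwell(.4); print((robot.read_force()-f0)@GU, robot.read_position(), robot.read_t())
c=cam("wrist"); p,d=robot.grab_frame("wrist"); np.savez("w3.npz",p=p,T=c[3]); cv2.imwrite("pics/w3.png",p[:,:,::-1])
E
```

```text
f0 [ 0.40460786 -0.56616511  0.10637667] 7.8583
0.091 1.2 [-1.09  0.55  0.45] 8.61
0.09 -0.04 [ 0.38  0.43 -0.02] 8.86
0.089 0.39 [-0.46  0.02 -1.05] 9.11
0.088 1.25 [-1.13  0.58  0.13] 9.36
0.087 -0.17 [ 0.36  0.19 -0.38] 9.61
0.086 0.22 [-0.1   0.24 -0.78] 9.86
0.085 1.19 [-0.55  1.26 -0.48] 10.11
0.084 1.17 [-0.76  0.94  0.06] 10.36
0.083 0.45 [ 0.65  1.61 -0.66] 10.61
0.082 0.29 [-0.75 -0.51 -0.43] 10.86
0.081 1.27 [-0.64  1.26  0.33] 11.11
0.08 0.26 [-0.64 -0.41 -0.78] 11.36
0.079 0.71 [-0.71  0.24 -0.08] 11.61
0.078 1.49 [-1.04  1.1  -0.85] 11.86
0.077 0.54 [-0.44  0.31  0.53] 12.11
0.076 1.29 [-0.87  0.98 -0.42] 12.36
0.075 1.35 [-0.95  0.98  0.04] 12.61
0.074 1.1 [-1.24  0.19 -0.53] 12.86
0.073 1.93 [-1.65  1.01  0.64] 13.11
0.072 3.19 [-2.42  2.09  2.04] 13.36
0.071 4.74 [-3.74  2.91  2.19] 13.61
3.479105347289344 [0.45738185 0.22932482 0.05199015] 14.0083
```

View pics/w3.png

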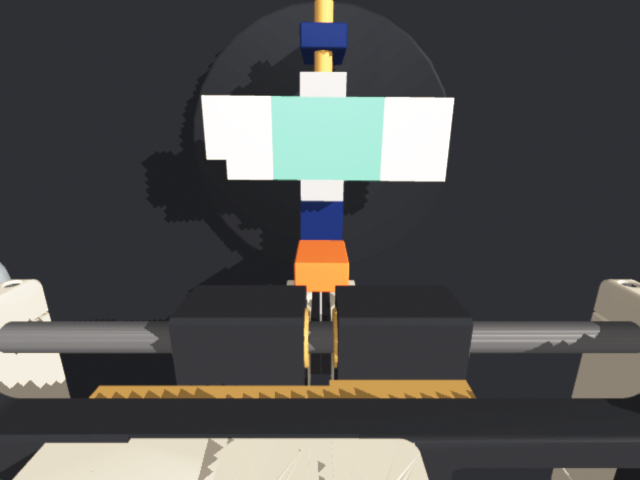

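The plate now lies square between the jaw and the anvil, with the tab against the fingers. I push slightly more for a proper reading, then back off and look again from the grasp hover.

Run:
```python
from h import *
f0=np.array([.405,-.566,.106])
for y in (.070,.069):
    robot.servo_line(gp(y,.052),speed=.02); robot.dwell(.15)
    fs=[(robot.read_force()-f0)@GU for _ in range(12) if robot.dwell(.02) is None]; print(y,np.mean(fs))
robot.dwell(.3); print(robot.read_t())
robot.servo_line(gp(.090,.052),speed=.08); robot.servo_line(gp(.090,.16),speed=.2)
R=yawR(GA-np.pi); robot.goto(gp(-.003,.18,-.04),R); robot.move_gripper(.68)
c=cam("wrist"); p,d=robot.grab_frame("wrist"); np.savez("w4.npz",p=p,T=c[3]); cv2.imwrite("pics/w4.png",p[:,:,::-1])
print(robot.read_t(),robot.read_qpos())
```

```text
0.07 nan
0.069 nan
15.5583
19.3667 [ 3.90711792e+01  7.68795368e+00 -2.30479455e+01 -2.55248500e-04
 -5.92608041e+01  1.04128575e+02]
  return _methods._mean(a, axis=axis, dtype=dtype,
  ret = ret.dtype.type(ret / rcount)
```

View pics/w4.png

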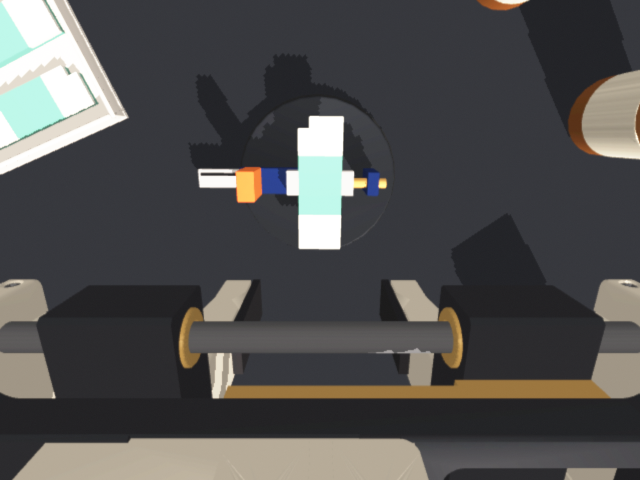

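The plate is still clamped and square: the notched end is at the top with the notch at (303,122), and the plain end at (320,232). My force print failed, but the earlier rise of about 3 N plus 2 mm more travel gives an anvil reading near 5 mm. Now I locate the plate and grasp it.

Run:
```python
from h import *
z=np.load("w4.npz"); c=(*cam("wrist")[:3],z["T"]); p=z["p"]
m=cv2.morphologyEx(mask(p[90:260,280:370],*GREEN),cv2.MORPH_CLOSE,np.ones((3,3),np.uint8))
b=max(blobs(m),key=lambda b:b[1]); r=cv2.minAreaRect(np.argwhere(b[2])[:,::-1].astype(np.float32))
q=np.array([onz(c,x+(280,90),.048)[:2] for x in cv2.boxPoints(r)])
ctr=np.r_[q.mean(0),0]; X=np.array([GU[1],-GU[0],0])
print("green dims",np.linalg.norm(q[1]-q[0]),np.linalg.norm(q[2]-q[1]),"gauge xy",(ctr-G0)@X,(ctr-G0)@GU)
e=[onz(c,x,.048) for x in ((300,247.5),(340.5,247.5))]; print("plain end edge gauge x,y",[((v-G0)@X,(v-G0)@GU) for v in e])
np.save("ctr.npy",ctr)
px=(ctr-G0)@X; py=(ctr-G0)@GU
assert abs(px)<.01 and abs(py)<.01
robot.servo_line(gp(py,.026,px-.041),speed=.12)
robot.move_gripper(0); robot.dwell(.2)
print("w",robot.read_grip_width()*88,"f",robot.read_finger_force(),robot.read_t())
robot.servo_line(gp(py,.16,px-.041),speed=.1); print("w",robot.read_grip_width()*88,"f",robot.read_finger_force(),robot.read_force(),robot.read_t())
```

```text
green dims 0.036712560446065835 0.04838774657261637 gauge xy -0.0014163645179294385 -0.004092231715499147
plain end edge gauge x,y [(np.float64(-0.05579897745604692), np.float64(0.013134101768699998)), (np.float64(-0.05579536770444776), np.float64(-0.022563461995296272))]
w 35.94799337250351 f 30.000078866723925 21.525
w 35.42758983829155 f 29.999677701853216 [ 0.49179197 -1.22138865 -0.80012773] 23.0167
```

The grip is firm at 35.4 mm and 30 N, and the plate is lifted. Next is the reader.

Run:
```python
from h import *
a=np.radians(-89.05); rx=np.array([np.cos(a),np.sin(a),0]); R=yawR(a-np.pi/2)
t=np.array([.577,-.1715,0])-.081*rx
print(robot.ik(t+[0,0,.17],R))
robot.servo_line(robot.read_position()+[0,0,.02],speed=.1)
robot.goto(t+[0,0,.17],R); robot.servo_line(t+[0,0,.068],speed=.1); robot.dwell(.3)
print(robot.read_grip_width()*88,robot.read_finger_force(),robot.read_position(),robot.read_t())
for n in ("wrist","top","side"):
    c=cam(n); p,d=robot.grab_frame(n); np.savez(f"f_{n}.npz",p=p,d=d,T=c[3]); cv2.imwrite(f"pics/f_{n}.png",p[:,:,::-1])
```

```text
[ 10.28112079  14.41034474 -15.82277334   0.         -59.76688192
  -9.33112079]
35.79508852932003 29.999707136303186 [ 0.57585891 -0.09048788  0.06840811] 26.55
```

View pics/f_wrist.png

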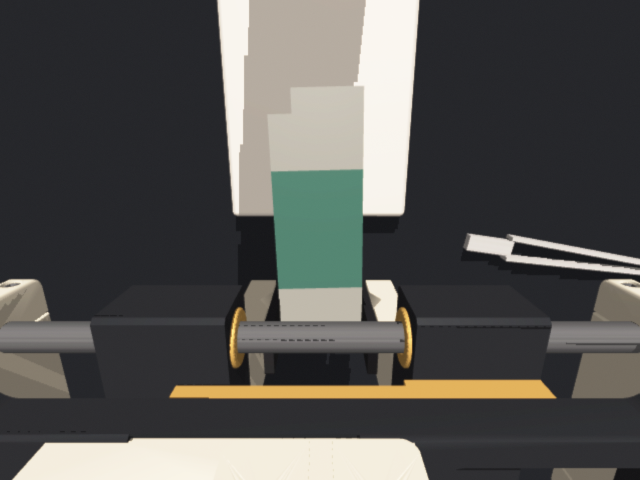

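View pics/f_side.png

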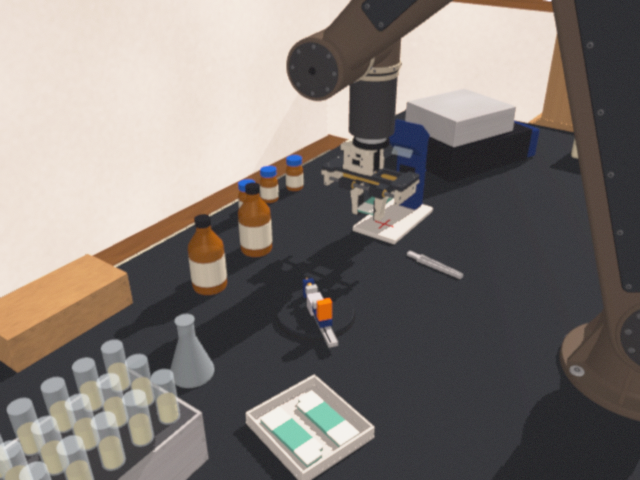

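The side view shows the gauge empty and the bystanders unmoved. The wrist view shows the plate held by its plain end, with the notch at the far left (280,100), pointing at the post. I check the level, heading and label position from the depth.

Run:
```python
from h import *
z=np.load("f_wrist.npz"); c=(*cam("wrist")[:3],z["T"]); d=z["d"]
P=[]
for v in range(125,280,5):
    for u in range(285,355,5):
        if d[v,u]>0: o,r=ray(c,(u,v)); P.append(o+r*d[v,u])
P=np.array(P); n=np.linalg.svd(P-P.mean(0))[2][2]; n*=np.sign(n[2]); print("normal",n,"tilt",np.arccos(n[2]),"z",P[:,2].min(),P[:,2].max())
m=cv2.morphologyEx(mask(z["p"][:290],*GREEN),cv2.MORPH_CLOSE,np.ones((3,3),np.uint8))
def pt(uv):
    o,r=ray(c,uv); return o+r*(n@(P.mean(0)-o))/(n@r)
q=[pt(x) for x in ((269,114.5),(363,87),(363,169.5),(272,171),(278,289),(361,288))]
print(np.round(q,4))
ax=(q[2]-q[5]); ax2=q[3]-q[4]; print("len",np.linalg.norm(ax),[np.degrees(np.arctan2(a[1],a[0])) for a in (ax,ax2)])
lab=(q[2]+q[3])/2; u=ax/np.linalg.norm(ax); print("label",lab+.015*u,"target",(.577,-.1715,.09))
ct=cam("top"); p=np.load("f_top.npz")["p"]
for b in blobs(mask(p,*GREEN)): print("top",b[0],b[1])
```

```text
normal [-0.00380169 -0.00317866  0.99998772] tilt 0.004955493150917149 z 0.08772133868415263 0.09134589946158797
[[ 0.5988 -0.1753  0.0894]
 [ 0.5642 -0.1854  0.0893]
 [ 0.5627 -0.1557  0.0894]
 [ 0.5981 -0.1546  0.0895]
 [ 0.5967 -0.1045  0.0897]
 [ 0.561  -0.1055  0.0895]]
len 0.05027846341534058 [np.float64(-88.01258472489641), np.float64(-88.37745026120385)]
label [ 0.58092798 -0.17016004  0.08939072] target (0.577, -0.1715, 0.09)
top [167.  333.2] 376
top [192.  341.2] 384
```

Run:
```python
from rig import robot
print(robot.read_qvel(),robot.read_finger_force(),robot.read_t()); print(robot.job_done())
```

```text
[ 0.05276674  0.18055533  0.03585254  0.03696738  0.05064637 -0.07834827] 29.999766466207802 26.7
the job is handed in; nothing more can be done
None
```

I shut the gauge on the plate, then handed the job in at 26.7 s with the plate held still at the reading point, level and notched end towards the post, the label about 4 mm off sideways; the final push force wasn't logged, so the anvil travel of about 5 mm is an estimate, and no pass or fail came back.

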